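# Square up a stack of aluminium blanks

## Robot

A 6-joint arm with a two-finger parallel gripper is mounted at the origin on a cart in front of the work surface, level with it; the furniture and walls round the work are solid. World frame = base frame: x ahead of the robot, y to its left, z up, the work surface at z = 0. Lengths are in m, angles in rad, forces in N, time in s.
With the tool pointing down it reaches from about 0.4 to 0.825 m from the base axis. Payload 7 kg.
Tool frame: the origin (TCP) lies at the very end of the fingers, on their centre line; the grasp point (between the pads) lies 19 mm behind it (robot.grip_point_offset is the distance from the TCP to the grasp point, in m); z points along the fingers, y is the line along which they close (so a half turn about z gives the same grasp; the last joint's range is limited). The gripper opens to 88 mm and grips with 3 to 60 N. Pads are 19 mm wide; open, the fingers measure 130 mm over their backs; the gripper's body (78 mm by 193 mm) begins 47 mm behind the grasp point.
Start: joints at [-0.874, 0.359, 0.012, 0, -1.224, -0.288], TCP at [0.268, -0.619, 0.227] pointing down, gripper open.
Joint ranges: [-3.07, 3.07], [-1.43, 2.12], [-1.02, 1.25], [-3.03, 1.67], [-3.05, -0], [-3.03, 3.03]. Speed limits (rad/s): [2.39, 2.39, 3.01, 3.14, 3.14, 3.14].

## Interface

Orientations are given as a rotation vector (axis times angle).
In Python, from workcell import robot, claw, planner, optics, close_job, read_t, read_q, read_joint_velocities, read_effort, read_tcp_pos, read_orientation, read_force, read_wrist_torque, read_width, read_grasp_force gives the robot as it stands. The module is installed in compiled form; this text tells all that it offers. Calls block until the motion is done:
- robot.move_ptp(position, orientation): joint-space move of the TCP to a pose.
- robot.move_l(position, orientation=None, v=0.15, f_stop=None): straight line of the TCP; orientation=None keeps the orientation; v is the mean speed in m/s. With f_stop (N) it stops when the force on the tool has changed by that much, and returns True; else False.
- robot.move_joints(angles): joint-space move.
- claw.ungrasp() and claw.close(f_grip=None): open the fingers fully, or close them until they stop; f_grip is the grip in N (None keeps the last).
- robot.wait(seconds).
- planner.ik(position, orientation): joint angles nearest the present ones, or None.
- optics.get_image(name): name is "scene" or "top" or "wrist"; returns a dict with "frame" (400x640x3 uint8, red, green, blue), "range_z" (400x640 float32, m along the optical axis (not along the pixel's ray), 0 where there is no reading), "mtx" (3x3 intrinsics, pixels), "xyz" and "orientation" of the camera in the world. Camera axes: x right, y down, z forward; pixel columns grow to the right and rows downward; lengths in m; the calibration is good to about 2 mm. A picture is of the moment at which its call begins.
A pose or a line that the arm cannot do raises robot.MotionError and nothing moves.
- close_job(): hands the job in; it is judged then, once.
Trained networks look in the newest picture that a camera, given by its name, has taken for a name from the list of things; names that differ only in an ending like _2 or _b are one class to them, and where a whole thing is asked for, a point or a joint stands for the part that bears it (a point fixed in the world has none). Each returns a list of dicts, best first, with "confidence" (0 to 1); they miss things now and then, are a little off and sometimes report something else, mostly with a low value. They report only what shows in the picture. A call takes as long as a camera call.
- optics.trace(name, camera): "region" (400x640 bool, what is visible of it) and "at" ([column, row] in pixels, amid what is visible of it).
- optics.spot_point(name, camera): "at" ([column, row] in pixels: a listed point, or the origin of a listed thing).
Readings, each from a call of its own:
- read_t(): time.
- read_q(): joint angles.
- read_joint_velocities(): joint speeds.
- read_effort(): joint torques, N m.
- read_tcp_pos(): TCP position.
- read_orientation(): TCP orientation.
- read_force(): force on the tool from outside, world axes, zero at the start.
- read_wrist_torque(): the same for the moment, N m.
- read_width(): finger opening in m.
- read_grasp_force(): force on a finger pad.
Only numpy, scipy, OpenCV 4.12 (cv2) and the standard library are available. Lean on these libraries where they do the work, as an engineer would, in place of code of your own. Each camera call takes 0.05 s, during which the arm holds its last target. There are 200 camera calls.

## Task

The three silver aluminium plates on the green squaring board are stacked raggedly. Without lifting any plate or turning the stack round, tap it into the corner of the board until all three lie flat one on another with their edges lined up flush against both dark steel fences.

Things in the scene. Friction and masses are not known exactly. Their poses are not given: they have to be found in the camera images.
- plate_low: Bottom plate of the ragged stack, lying on the board: aluminium plate 90 x 70 x 8 mm, 0.14 kg, silver, smooth and lightly oiled so it slides easily, loose. Origin at the centre of its underside; x along its 90 mm length, y along its 70 mm width, z up.
- plate_mid: Middle plate of the stack, lying on the bottom one: aluminium plate 90 x 70 x 8 mm, 0.14 kg, silver, smooth and lightly oiled so it slides easily, loose. Origin at the centre of its underside; x along its 90 mm length, y along its 70 mm width, z up.
- plate_top: Top plate of the stack, with scribed cross lines: aluminium plate 90 x 70 x 8 mm, 0.14 kg, silver, smooth and lightly oiled so it slides easily, loose. Origin at the centre of its underside; x along its 90 mm length, y along its 70 mm width, z up. All three plates lie within about 8 degrees of the board's x and y directions and start some 30 to 65 mm short of each fence.
- board: Fixed green-painted plywood base 210 (x) x 200 (y) x 12 mm; origin: centre of its underside on the worktop; plates lie on its top, z = 12 mm. Dark steel fences, 12 mm thick, 30 mm above the base, along its +x and +y edges, inner faces at x = 93 and y = 88 mm in its frame; -x and -y sides open. A flush plate has its centre at x = 48, y = 53 mm, its length along x. The stack slides under a few newtons.

How it is judged:
At the end, for the whole second after the job is handed in: All three aluminium plates lie flat, still stacked in their order on the board and at rest, each within 10 mm of its flush place at both fences (centre beyond x = 38 mm and y = 43 mm in the board's frame) and square to the board within 10 degrees (x of each of plate_low, plate_mid, plate_top in the frame of board above 0.038 m and y of each of plate_low, plate_mid, plate_top in the frame of board above 0.043 m and angle between the x axis of each of plate_low, plate_mid, plate_top and the x axis of board, either way round below 0.175 rad and angle between each of plate_low, plate_mid, plate_top's own z axis and vertical below 0.09 rad and height (world z) of plate_low between 0.009 and 0.015 m and linear speed of each of plate_low, plate_mid, plate_top below 0.02 m/s and height (world z) of plate_mid between 0.017 and 0.023 m and height (world z) of plate_top between 0.025 and 0.031 m); the robot touches nothing.
It fails at once if an aluminium plate is lifted more than 15 mm (height (world z) of plate_low above 0.027 m or height (world z) of plate_mid above 0.035 m or height (world z) of plate_top above 0.043 m).
It also fails if it takes over 54 s, if anything falls off the work surface, if the arm or the gripper's body presses on something with over 40 N, if the wrist force passes 120 N, or if a joint passes its speed limit or range.

## Working session

There is one attempt and no reset: what is moved stays moved. The work goes in short steps, each a Python script; the robot and the scene stay as the last script left them, time stands still between calls to the robot, and variables do not carry over. Pictures are saved under pics/ and viewed, at most 10 in all, crops included, and the job is handed in when it is done.

```bash
mkdir -p pics; cat > h.py <<'E'
import numpy as np, cv2
from scipy.spatial.transform import Rotation as R
from workcell import *
def cloud(im):
    K=np.array(im['mtx']); z=im['range_z']; v,u=np.mgrid[:400,:640]
    p=np.stack([(u-K[0,2])/K[0,0]*z,(v-K[1,2])/K[1,1]*z,z],-1)
    o=np.array(im['orientation']); M=o if o.shape==(3,3) else R.from_rotvec(o).as_matrix()
    return p@M.T+np.array(im['xyz'])
def save(im,n): cv2.imwrite('pics/'+n+'.png',im['frame'][...,::-1])
E
python3 - <<'E'
from h import *
for c in ['top','scene']:
    im=optics.get_image(c); save(im,c+'0'); P=cloud(im)
    print(c,im['xyz'],im['orientation'])
    for n in ['plate_low','plate_mid','plate_top','board']:
        for d in optics.trace(n,c)[:2]:
            m=d['region']&(im['range_z']>0); q=P[m]
            print(n,round(d['confidence'],2),d['at'],m.sum(),np.median(q,0).round(4),np.percentile(q,[2,98],axis=0).round(3).tolist(), cv2.minAreaRect((q[:,:2]*1000).astype(np.float32)))
print(read_t(),read_tcp_pos(),read_orientation())
E
```

```text
top [0.47012921 0.03739447 0.87783738] [-2.14385571  2.16200457 -0.16496064]
plate_mid 0.78 [316.8, 243.5] 798 [0.5079 0.0237 0.0273] [[0.489, -0.025, 0.016], [0.578, 0.039, 0.035]] ((534.641357421875, 4.661996841430664), (67.54348754882812, 93.3104019165039), 89.5770492553711)
plate_top 0.96 [335.5, 218.0] 1889 [ 0.5508 -0.0144  0.0351] [[0.507, -0.052, 0.032], [0.597, 0.024, 0.038]] ((551.69970703125, -15.041526794433594), (72.81208038330078, 90.48373413085938), 74.0754165649414)
scene [ 0.18294645 -0.55938383  0.51848716] [-2.0724781   0.62266021 -0.34553479]
plate_low 0.71 [324.0, 247.1] 145 [ 0.5395 -0.0345  0.0161] [[0.504, -0.054, 0.013], [0.58, -0.027, 0.03]] ((541.655029296875, -40.99517059326172), (17.44088363647461, 82.95010375976562), 75.4090347290039)
plate_mid 0.6 [291.2, 234.0] 468 [0.5003 0.0094 0.0284] [[0.491, -0.031, 0.023], [0.576, 0.038, 0.03]] ((519.7064819335938, 22.55630874633789), (113.01313018798828, 63.14677047729492), 38.37653350830078)
plate_top 0.67 [322.4, 228.0] 1646 [ 0.549  -0.02    0.0364] [[0.506, -0.056, 0.03], [0.596, 0.024, 0.038]] ((556.9761962890625, -0.39373779296875), (104.85222625732422, 90.82823944091797), 73.66825866699219)
board 0.68 [324.8, 248.5] 10688 [ 0.5408 -0.0457  0.013 ] [[0.44, -0.127, 0.006], [0.65, 0.082, 0.043]] ((567.741455078125, 8.789276123046875), (264.9587097167969, 243.40463256835938), 81.78910827636719)
0.5 [ 0.2682842  -0.61933281  0.2265118 ] [ 6.37677394e-01 -3.07614803e+00 -1.85596449e-04]
```

```bash
python3 - <<'E'
import cv2
a=cv2.imread('pics/top0.png')[110:330,190:470]; cv2.imwrite('pics/topc.png',cv2.resize(a,None,fx=2.7,fy=2.7,interpolation=3))
E
```

```text
(no output)
```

View pics/topc.png

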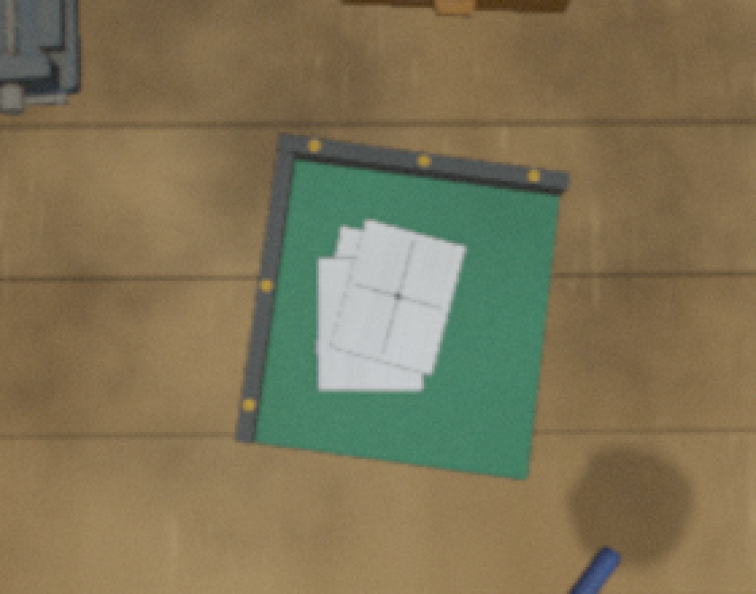

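View pics/scene0.png

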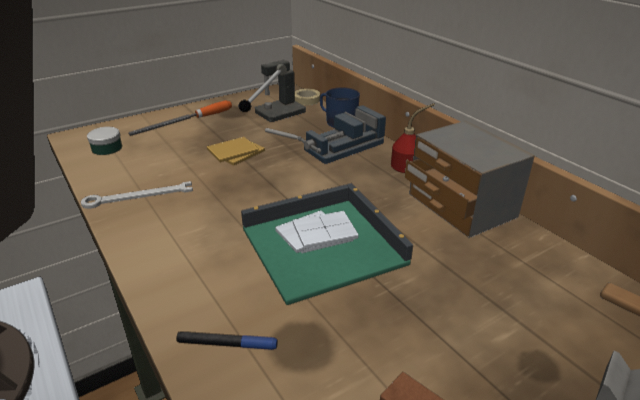

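The top view shows the ragged stack with the corner at the upper left of the crop, near (285,150). World +x points up and +y points left, and the board is turned about -8°. Next I'll fit the board pose.

```bash
cat >> h.py <<'E'
def board_fit(im,P):
    hsv=cv2.cvtColor(im['frame'],cv2.COLOR_RGB2HSV)
    x,y,z=P[...,0],P[...,1],P[...,2]
    near=(abs(x-.56)<.16)&(abs(y)<.17)
    g=near&(hsv[...,0]>60)&(hsv[...,0]<95)&(hsv[...,1]>70)&(z<.02)
    f=near&(z>.036)&(z<.055)&(hsv[...,2]<110)
    u=(g|f).astype(np.uint8); u=cv2.morphologyEx(u,cv2.MORPH_OPEN,np.ones((3,3)))
    n,l,s,c=cv2.connectedComponentsWithStats(u); k=1+np.argmax(s[1:,4]); 
    return P[(g|f)&(cv2.dilate((l==k).astype(np.uint8),np.ones((7,7)))>0)], P[f]
E
python3 - <<'E'
from h import *
im=optics.get_image('top'); P=cloud(im)
a,f=board_fit(im,P)
print(cv2.minAreaRect((a[:,:2]*1000).astype(np.float32)),len(a),len(f),np.median(f[:,2]))
b,_=cv2.findHomography,0
print(cv2.boxPoints(cv2.minAreaRect((a[:,:2]*1000).astype(np.float32))).round(1).tolist())
t=P[(P[...,2]>.08)&(P[...,0]<.9)&(P[...,0]>.4)&(abs(P[...,1])<.3)]
print(t.min(0),t.max(0),len(t))
for y0 in np.arange(-.3,.3,.05):
    k=t[(t[:,1]>y0)&(t[:,1]<y0+.05)]
    if len(k): print(round(y0,2),k[:,0].min().round(3),k[:,2].max().round(3))
E
```

```text
((546.244384765625, -18.435592651367188), (199.24342346191406, 209.0775909423828), 81.82054138183594) 8505 1305 0.04098212316344563
[[428.6000061035156, -102.19999694824219], [635.5, -131.89999389648438], [663.9000244140625, 65.30000305175781], [456.8999938964844, 95.0]]
[ 0.47012921 -0.13928129  0.08002855] [0.89968918 0.19599273 0.87783738] 8264
-0.15 0.745 0.129
-0.1 0.747 0.129
-0.05 0.749 0.129
-0.0 0.47 0.878
0.05 0.841 0.151
0.1 0.829 0.126
0.15 0.899 0.09
```

```bash
cat >> h.py <<'E'
C=np.array([.5462,-.0184]); th=np.arctan2(-29.7,206.9)
ex=np.array([np.cos(th),np.sin(th)]); ey=np.array([-ex[1],ex[0]])
def W(x,y,z): return np.r_[C+(x*ex+y*ey)/1000,z]
def ori(d): # tool x along d, pointing down
    M=np.array([[d[0],d[1],0],[d[1],-d[0],0],[0,0,-1]]).T
    return R.from_matrix(M).as_rotvec()
def best(d): # pick half turn nearest present
    return min([ori(d),ori(-d)],key=lambda o:abs(np.array(planner.ik(W(0,0,.1),o))[5]-read_q()[5]))
def push(axis,at,start,end,v=.05,f=15,z=.0145):
    p=(lambda s:(s,at)) if axis=='x' else (lambda s:(at,s))
    o=best(ex if axis=='x' else ey)
    robot.move_ptp(W(*p(start),.10),o)
    robot.move_l(W(*p(start),z),v=.12)
    hit=robot.move_l(W(*p(end),z),v=v,f_stop=f)
    d=(read_tcp_pos()[:2]-C); print(axis,'hit',hit,'board',(d@ex*1000).round(1),(d@ey*1000).round(1),'F',np.round(read_force(),1),read_t())
    robot.move_l(W(*p((d@(ex if axis=='x' else ey))*1000-12),z),v=.1)
    robot.move_l(W(*p((d@(ex if axis=='x' else ey))*1000-15),.10),v=.2)
E
python3 - <<'E'
from h import *
claw.close(20); print(read_width())
push('x',12,-97,-20)
im=optics.get_image('top'); save(im,'t1')
cv2.imwrite('pics/t1c.png',cv2.resize(im['frame'][110:330,190:470,::-1],None,fx=2.7,fy=2.7))
E
```

```text
0.000790056105510728
x hit False board -20.0 12.1 F [-1.1  0.4  0.3] 6.9
```

View pics/t1c.png

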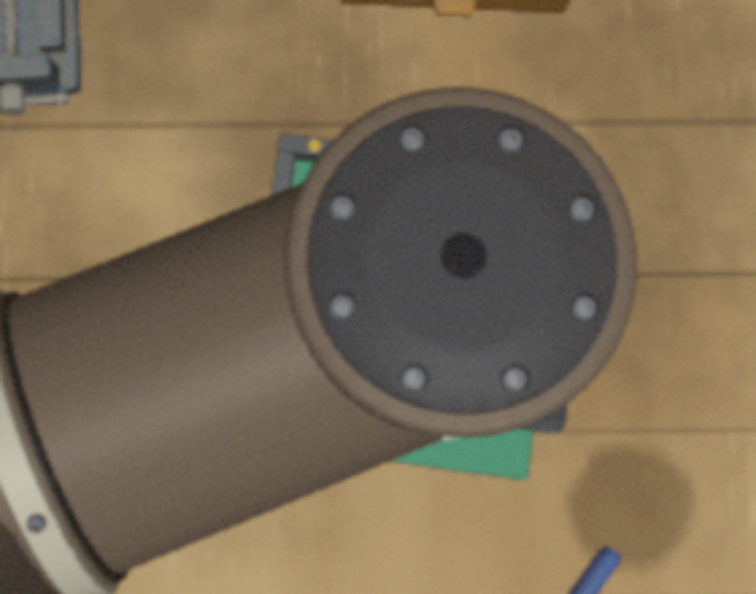

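The arm hides the stack in this view. I'll do the first y push, then move aside to look.

```bash
cat >> h.py <<'E'
def look(n):
    robot.move_ptp(W(-20,-230,.2),read_orientation())
    im=optics.get_image('top'); 
    cv2.imwrite('pics/'+n+'.png',cv2.resize(im['frame'][110:330,190:470,::-1],None,fx=2.7,fy=2.7))
    print('t',read_t())
E
python3 - <<'E'
from h import *
push('y',38,-65,-4)
look('t2')
E
```

```text
y hit False board 38.1 -4.0 F [-0.5  0.   0.2] 11.2583
t 13.1
```

View pics/t2.png

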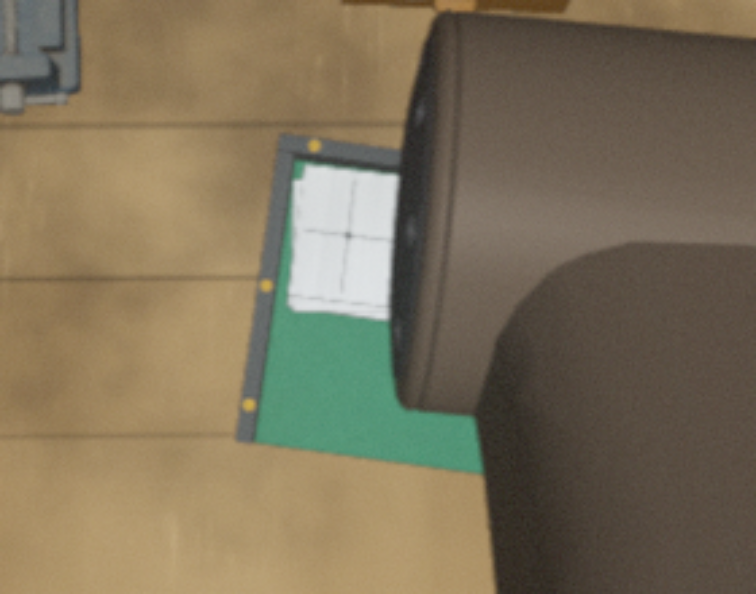

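The stack is now roughly square and about 10 mm short of both fences, with its corner near (298,168). Next come the final pushes, force-limited.

```bash
python3 - <<'E'
from h import *
push('x',45,-45,-3,v=.04)
push('y',46,-30,12,v=.04)
push('x',53,-25,-3,v=.03)
look('t3')
im=optics.get_image('top');P=cloud(im)
for d in optics.trace('plate_top','top')[:1]:
    q=P[d['region']&(im['range_z']>0)]; r=cv2.minAreaRect((q[:,:2]*1000).astype(np.float32)); e=np.array(r[0])/1000-C; print(r,e@ex*1000,e@ey*1000)
E
```

```text
x hit True board -13.3 44.1 F [-0.4 -0.6  0.5] 15.8917
y hit True board 45.1 5.3 F [ 0.5 -3.4  1.9] 19.7083
x hit True board -8.3 52.3 F [ 0.3 -0.   0.3] 23.2833
t 25.325
((600.3733520507812, 27.229511260986328), (70.00067138671875, 89.64044189453125), 81.5904769897461) 47.140138551579525 52.86408712606551
```

View pics/t3.png

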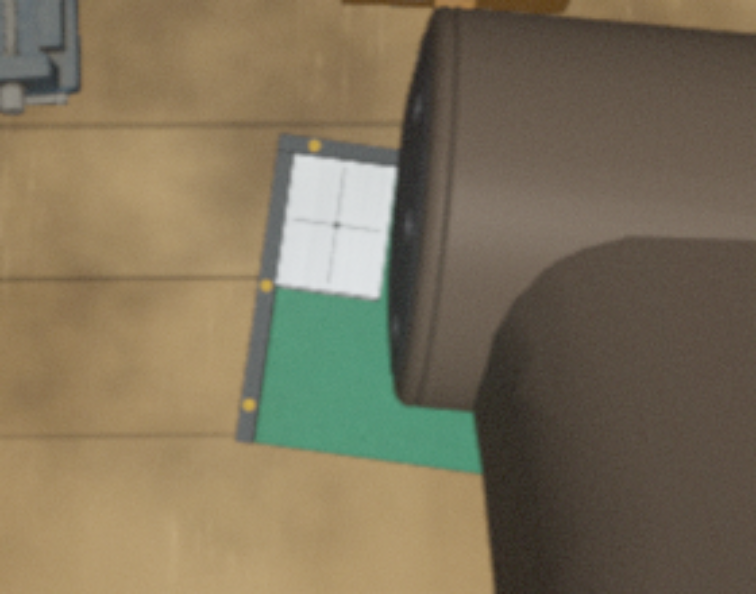

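The stack is flush in the corner, with corners near (293,155) and (380,297) and no lower plate sticking out. The top plate's centre measures (47.1, 52.9) mm against a flush place of (48, 53).

```bash
python3 -c "
from workcell import *
print(close_job(),read_t())"
```

```text
the job is handed in; nothing more can be done
the job is handed in; nothing more can be done
```

I tapped the stack into the corner and handed the job in after roughly 25 s on the robot clock. All three plates look flush against both fences, with the top plate's centre measured about 1 mm from its flush place; no verdict was shown.

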